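# Swing the jar-lid rack home into its sprung catch

## Task

Swing the blue lid rack in by pushing it near its free end, so that it turns about its round end in the bracket's cup, and press it past the sprung buffer until it clicks in behind the steel catch and stays there when you let go. Push gently, never harder than 18 N, leave the rack flat on the shelf, and do not disturb the jars, the bowl or the jar lifter.

Things in the scene. Friction and masses are not known exactly. Their poses are not given: they have to be found in the camera images.
- rack: Loose blue plastic lid rack (0.2-0.37 kg) flat on the shelf: a bar 70 mm wide, base 30 mm high, its round heel (radius 35) in the bracket's cup. Origin: underside, centre of the heel; y runs to the square free end at y = 285 mm; long sides at x = -35 (front) and +35 (back). Fins and lids fixed in it rise to 99 mm between y = 0 and 140 mm; then bare. Starts swung out 0.44-0.52 rad.
- push_band (a point): Point on the rack's front face (its x = -35 mm side, facing the robot) at half height (15 mm), in the middle of the orange band, y = 245 mm from the heel centre: where to push, towards the rack's +x. The swing takes 1 to 6 N here, pressing home 7 to 10 N, more if the tool also drags the rack down; once its back meets the rigid stop the force rises steeply.
- bracket: Fixed wooden bracket, 45 mm high. Origin: shelf height, centre of the heel cup (end wall at y = -36, back at x = 36, lip at x = -36.5 mm; a little play). Its y axis runs along its back board towards the catch. The rack's yaw relative to it starts at 0.44-0.52 rad (free end towards the robot) and ends, latched, between about -0.01 and 0.09 rad, depending on the setting of the stop.
- stop_track (a point): Fixed point of the bracket at x = 36, y = 285, z = 20 mm: face of the dark steel stop's pad (y 272-291) if set fully back. The stop, rigidly clamped, is set 0 to 22 mm nearer the robot, unmeasured. 26 mm beyond the pad's face a round black buffer stands out at y = 205 mm on a spring (5.5 to 7.2 N): unless the catch has snapped, it pushes the rack out again to 0.11 rad or more.
- catch_track (a point): Fixed point of the bracket (x = -36.5, y = 275.5, z = 18 mm): tip of the sprung steel nose with the stop fully back; the nose and its housing (40 mm high, y 291-321, x -64 to 36 mm) shift with the stop. The nose's ramp spans 24 mm to -x. The passing rack end pushes it back (2-4 N); it snaps out in front of the rack only in the last 2 mm before the rack's back meets the stop, and then holds it.
- jar_small: Loose empty glass jar, 68 mm diameter, 95 mm high, origin at the centre of its underside. Bystander.
- jar_tall: Loose empty glass jar, 80 mm diameter, 140 mm high, origin at the centre of its underside. Bystander.
- bowl: Loose brown ceramic bowl, 130 mm across the rim, 60 mm high, origin at the centre of its underside. Bystander.
- lifter: Loose stainless jar lifter lying flat, about 200 mm long (along its y), 80 mm wide, 13 mm high, black grips at the -y end, origin at its middle on the shelf. Bystander.

How it is judged:
On the way, in this order (a step that is already met when the one before it is completed fails the run):
1. the rack is swung in towards the stop, its heel in the cup (angle between the y axis of rack and the y axis of bracket, either way round below 0.25 rad and horizontal distance between rack and bracket below 0.008 m), for 0.1 s.
2. the rack is pressed in past the buffer (angle between the y axis of rack and the y axis of bracket, either way round below 0.1 rad and horizontal distance between rack and bracket below 0.008 m), for 0.3 s.
At the end, for the whole second after the job is handed in: The rack rests in its bracket behind the catch (the buffer pushes it out beyond this if it is not caught): within 0.1 rad of the bracket's direction, its heel centre within 8 mm of the cup's centre, flat on the shelf (underside below 6 mm, tilt under 0.03 rad), at rest and released (all of step 2 and height (world z) of rack below 0.006 m and angle between rack's own z axis and vertical below 0.03 rad and linear speed of rack below 0.01 m/s); the robot touches nothing.
It fails at once if the robot pushes the rack with more than 18 N (contact force between any of the fingers, the arm and rack above 18 N).
It fails at once if a jar, the bowl or the jar lifter is shifted more than 20 mm or a jar or the bowl tipped (distance of any of jar_small, jar_tall, bowl, lifter from where it was at the start of the episode above 0.02 m or angle between any of jar_small, jar_tall, bowl's own z axis and vertical above 0.3 rad).
It also fails if it takes over 67 s, if anything falls off the work surface, if the arm or the gripper's body presses on something with over 40 N, if the wrist force passes 120 N, or if a joint passes its speed limit or range.

## Robot

A 7-joint arm with a two-finger parallel gripper is mounted at the origin on the work surface. World frame = base frame: x ahead of the robot, y to its left, z up, the work surface at z = 0. Lengths are in m, angles in rad, forces in N, time in s.
With the tool pointing down it reaches from about 0.375 to 0.925 m from the base axis. Payload 3.1 kg.
Tool frame: the origin (TCP) lies between the finger pads; the fingertips stand 19 mm ahead of it and the grasp point (between the pads) is the TCP; z points along the fingers, y is the line along which they close (so a half turn about z gives the same grasp; the last joint's range is limited). The gripper opens to 85 mm and grips with 20 to 120 N. Pads are 22 mm wide; open, the fingers measure 114 mm over their backs; the gripper's body (76 mm by 85 mm) begins 54 mm behind the grasp point. The pads swing forward as they close: fully open they stand 13 mm farther back than shut.
Start: joints at [-1.416, 0.383, 0.044, 1.598, -0.018, 1.161, -0.05], TCP at [0.163, 0.629, 0.25] pointing down, gripper open.
Joint ranges: [-2.61, 2.61], [-0.41, 2.15], [-1.48, 1.57], [0, 2.5], [-1.57, 4.71], [0.05, 1.97], [-2.85, 2.85]. Speed limits (rad/s): [2.79, 2.79, 3.14, 3.14, 3.14, 3.14, 3.14].

## Interface

Orientations are given as a unit quaternion [x, y, z, w].
In Python, from bench import move_ptp, movel, move_j, move_gripper, pause, inverse_kinematics, read_camera, camera_params, MotionError, sign_off, look_for, tip_of, read_time_s, read_qpos, read_joint_vel, read_effort, read_eef_pos, read_tcp_rot, read_ft_force, read_ft_torque, read_finger_gap, read_grasp_force gives the robot as it stands. Calls block until the motion is done:
- move_ptp(position, orientation): joint-space move of the TCP to a pose.
- movel(position, orientation=None, speed=0.15): straight line of the TCP; orientation=None keeps the orientation; speed is the mean speed in m/s.
- move_j(angles): joint-space move.
- move_gripper(opening, effort=None): finger opening in m; effort is the grip in N (None keeps the last); returns when the fingers have stopped.
- pause(seconds).
- inverse_kinematics(position, orientation): joint angles nearest the present ones, or None.
- read_camera(name): name is "side" or "top"; returns the picture (400x640x3 uint8, red, green, blue); there is no depth.
- camera_params(name): a dict with "K" (3x3 intrinsics, pixels), "camera_from_world" (4x4, takes a point from world to camera coordinates). Camera axes: x right, y down, z forward; pixel columns grow to the right and rows downward; lengths in m; the calibration is good to about 2 mm. A picture is of the moment at which its call begins. camera_params takes no time and is no camera call.
A pose or a line that the arm cannot do raises MotionError and nothing moves.
- sign_off(): hands the job in; it is judged then, once.
Trained networks look in the newest picture that a camera, given by its name, has taken for a name from the list of things; names that differ only in an ending like _2 or _b are one class to them, and where a whole thing is asked for, a point or a joint stands for the part that bears it (a point fixed in the world has none). Each returns a list of dicts, best first, with "confidence" (0 to 1); they miss things now and then, are a little off and sometimes report something else, mostly with a low value. They report only what shows in the picture. A call takes as long as a camera call.
- look_for(camera, name): "at" ([column, row] in pixels, amid what is visible of it).
- tip_of(camera, name): "at" ([column, row] in pixels: a listed point, or the origin of a listed thing).
Readings, each from a call of its own:
- read_time_s(): time.
- read_qpos(): joint angles.
- read_joint_vel(): joint speeds.
- read_effort(): joint torques, N m.
- read_eef_pos(): TCP position.
- read_tcp_rot(): TCP orientation.
- read_ft_force(): force on the tool from outside, world axes, zero at the start.
- read_ft_torque(): the same for the moment, N m.
- read_finger_gap(): finger opening in m.
- read_grasp_force(): force on a finger pad.
Only numpy, scipy, OpenCV 4.12 (cv2) and the standard library are available. Lean on these libraries where they do the work, as an engineer would, in place of code of your own. Each camera call takes 0.05 s, during which the arm holds its last target. There are 200 camera calls.

## Working session

There is one attempt and no reset: what is moved stays moved. The work goes in short steps, each a Python script; the robot and the scene stay as the last script left them, time stands still between calls to the robot, and variables do not carry over. Pictures are saved under pics/ and viewed, at most 10 in all, crops included, and the job is handed in when it is done.

```bash
mkdir -p pics; cat > h.py <<'E'
import numpy as np, cv2
from bench import *
def tri(px):
    A=[]
    for c,(u,v) in px.items():
        p=camera_params(c);P=np.array(p["K"])@np.array(p["camera_from_world"])[:3]
        A+= [u*P[2]-P[0],v*P[2]-P[1]]
    A=np.array(A);X=np.linalg.lstsq(A[:,:3],-A[:,3],rcond=None)[0]
    r=A@np.append(X,1);return X
def onplane(c,uv,z):
    p=camera_params(c);P=np.array(p["K"])@np.array(p["camera_from_world"])[:3]
    u,v=uv;A=np.array([u*P[2]-P[0],v*P[2]-P[1]])
    return np.append(np.linalg.solve(A[:,:2],-A[:,3]-A[:,2]*z),z)
def proj(c,X):
    p=camera_params(c);P=np.array(p["K"])@np.array(p["camera_from_world"])[:3]
    q=P@np.append(X,1);return q[:2]/q[2]
def snap(c,f):
    im=read_camera(c);cv2.imwrite(f,im[:,:,::-1]);return im
E
python3 - <<'E'
from h import *
for c in("side","top"):snap(c,f"pics/{c}0.png")
for n in "rack push_band bracket stop_track catch_track jar_small jar_tall bowl lifter".split():
    d={}
    for c in("side","top"):
        r=tip_of(c,n)
        print(n,c,[(np.round(x["at"]).tolist(),round(x["confidence"],2)) for x in r[:2]])
        if r:d[c]=r[0]["at"]
    if len(d)==2:print("   ",tri(d).round(4))
print(read_time_s(),read_tcp_rot(),read_ft_force())
E
```

```text
rack side [([335.0, 180.0], 0.59)]
rack top [([370.0, 212.0], 0.86), ([370.0, 210.0], 0.33)]
    [ 0.6255 -0.1216 -0.0281]
push_band side [([376.0, 233.0], 0.92)]
push_band top [([302.0, 270.0], 0.87)]
    [0.4589 0.0677 0.0157]
bracket side [([337.0, 175.0], 0.75), ([300.0, 242.0], 0.37)]
bracket top [([370.0, 211.0], 0.72)]
    [ 0.6234 -0.1208 -0.0078]
stop_track side [([301.0, 244.0], 0.76)]
stop_track top [([265.0, 204.0], 0.65)]
    [0.6356 0.1703 0.0234]
catch_track side [([332.0, 250.0], 0.68)]
catch_track top [([273.0, 232.0], 0.74)]
    [0.5597 0.1495 0.0044]
jar_small side [([380.0, 178.0], 0.86)]
jar_small top [([381.0, 253.0], 0.85), ([265.0, 206.0], 0.53)]
    [ 0.5024 -0.1485 -0.0047]
jar_tall side []
jar_tall top [([347.0, 157.0], 0.94)]
bowl side [([288.0, 304.0], 0.87)]
bowl top []
lifter side [([341.0, 139.0], 0.55)]
lifter top [([425.0, 201.0], 0.75)]
    [ 0.6512 -0.2708  0.0049]
1.0 [ 1.26025229e-01  9.92027036e-01 -3.43537712e-05  2.59721548e-06] [-0.62000785 -0.32935992 -0.05177209]
```

```bash
ls pics; head -c 300 h.py >/dev/null
```

```text
side0.png
top0.png
```

View pics/side0.png

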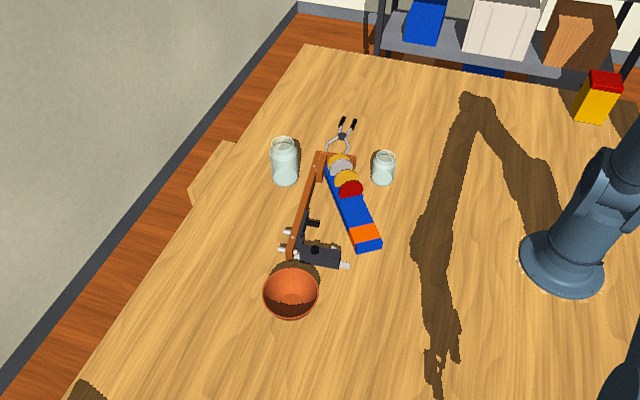

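View pics/top0.png

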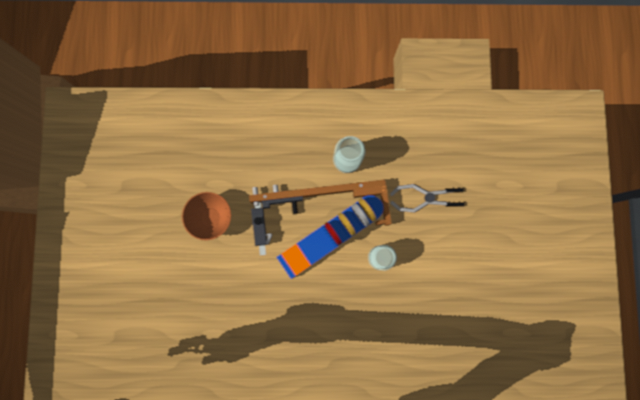

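The side view shows the rack swung out, with the orange band at (366,232), the catch housing at (320,255) and the bowl at (290,292) beyond it. In the top view the band is at (295,262), the heel at (370,211) and the stop/catch block at (262,222). This matches the network results. Next I'll fit both planar poses by reprojection and approach.

```bash
cat >> h.py <<'E'
from scipy.optimize import least_squares
from scipy.spatial.transform import Rotation as R
def rot(t):return np.array([[np.cos(t),-np.sin(t)],[np.sin(t),np.cos(t)]])
LOC=dict(rack=(0,0,0),push_band=(-.035,.245,.015),bracket=(0,0,0),stop_track=(.036,.285,.02),catch_track=(-.0365,.2755,.018))
def fit():
    obs=[]
    for c in("side","top"):
        read_camera(c)
        for n in LOC:
            r=tip_of(c,n)
            if r and r[0]["confidence"]>.4:obs.append((c,n,np.array(r[0]["at"])))
    def f(p):
        o=[]
        for c,n,uv in obs:
            l=LOC[n];a=p[2] if n not in("rack","push_band") else p[3]
            xy=p[:2]+rot(a)@np.array(l[:2]);o.append(proj(c,np.append(xy,l[2]))-uv)
        return np.concatenate(o)
    s=least_squares(f,[.624,-.12,.09,.57],loss="soft_l1",x_scale=[.01,.01,.05,.05]);
    return s.x,[(c,n,s.fun[2*i:2*i+2].round(1).tolist()) for i,(c,n,_) in enumerate(obs)]
def q(t):return (R.from_euler("z",t)*R.from_euler("x",np.pi)).as_quat()
Z=.028
def pose(o,t,d,y=.240):
    return np.append(np.asarray(o)+rot(t)@np.array([-.035-d,y]),Z)
E
python3 - <<'E'
from h import *
x,r=fit();print(x.round(4),"rel",x[3]-x[2]);[print(*i) for i in r]
x2,_=fit();print(x2.round(4))
np.save("fit.npy",(x+x2)/2)
for psi in (x[3],x[3]+np.pi,x[3]-np.pi):
    for t,d in((x[3],.05),(x[2],.012)):
        Q=inverse_kinematics(pose(x[:2],t,d),q(psi+t-x[3]));print(round(psi,2),None if Q is None else np.round(Q,2))
E
```

```text
[ 0.6225 -0.1184  0.1151  0.5683] rel 0.45319701243448035
side rack [-0.3, -4.4]
side push_band [0.9, -0.3]
side bracket [4.8, -0.0]
side catch_track [1.6, -2.8]
top rack [-0.2, -0.1]
top push_band [-2.3, -0.2]
top bracket [-4.0, -0.8]
top catch_track [-0.2, -1.4]
[ 0.628  -0.1144  0.1111  0.6036]
0.57 [-0.98  0.49  0.89  2.3  -0.67  0.63 -0.58]
0.57 [-0.78  0.6   0.61  1.98 -0.51  0.72 -1.32]
3.71 [-0.62  0.36  0.47  2.29 -0.31  0.55  2.23]
3.71 [-0.55  0.54  0.33  1.97 -0.26  0.68  1.62]
-2.57 [-0.62  0.36  0.47  2.29 -0.31  0.55  2.23]
-2.57 [-0.55  0.54  0.33  1.97 -0.26  0.68  1.62]
```

```bash
python3 - <<'E'
from h import *
F=[np.load("fit.npy")]*2+[fit()[0] for _ in range(3)]
x=np.mean(F,axis=0);print(np.round(F[2:],4),x.round(4),x[3]-x[2]);
im=cv2.imread("pics/top0.png");hsv=cv2.cvtColor(im,cv2.COLOR_BGR2HSV)
m=cv2.inRange(hsv,(5,200,180),(18,255,255));m[:,:270]=0;m[:240]=0
c=max(cv2.findContours(m,0,2)[0],key=cv2.contourArea);b=cv2.boxPoints(cv2.minAreaRect(c))
W=np.array([onplane("top",p,.03)[:2] for p in b]);print("band",W.round(4),W.mean(0),np.linalg.norm(W-np.roll(W,1,0),axis=1))
e=W.mean(0);v=e-x[:2];print("dist",np.linalg.norm(v),"yaw from centre",np.arctan2(-v[0],v[1]))
x[3]=np.arctan2(-v[0],v[1]);np.save("fit.npy",x)
big=cv2.resize(im[150:300,170:450],None,fx=2.8,fy=2.8)
def poly(t,P,z,col):
    p=np.array([proj("top",np.append(x[:2]+rot(t)@np.array(a),z)) for a in P])
    cv2.polylines(big,[np.int32((p-[170,150])*2.8)],True,col,1)
poly(x[3],[(-.035,0),(-.035,.285),(.035,.285),(.035,0)],.03,(0,255,0))
poly(x[2],[(-.0365,0),(-.0365,-.036),(.036,-.036),(.036,.29)],.045,(0,0,255))
poly(x[2],[(-.064,.291),(-.064,.321),(.036,.321),(.036,.291)],.04,(255,0,255))
cv2.imwrite("pics/ov.png",big)
E
```

```text
[[ 0.6278 -0.1153  0.1066  0.6032]
 [ 0.6204 -0.1171  0.1014  0.58  ]
 [ 0.6226 -0.1174  0.0813  0.587 ]] [ 0.6242 -0.1165  0.1031  0.5884] 0.48533725957284757
band [[0.5032 0.1229]
 [0.527  0.0871]
 [0.4697 0.0486]
 [0.4461 0.0843]] [0.48649499 0.08572513] [0.068864   0.04294807 0.06904931 0.04274774]
dist 0.24470369958312949 yaw from centre 0.597919990417917
```

View pics/ov.png

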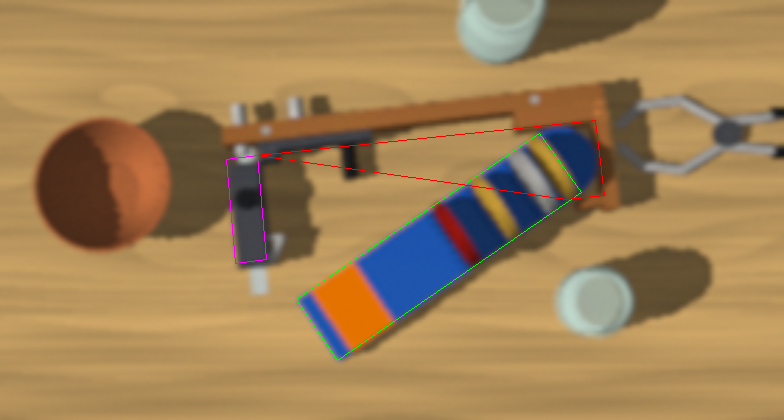

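The overlay agrees to about 2 mm: the band centre is 244.7 mm from the heel, against a nominal 245. The green rack outline and magenta housing fit the picture, with the stop set close to fully back. Now I'll approach with the fingers shut.

```bash
python3 - <<'E'
from h import *
x=np.load("fit.npy");t=x[3];o=x[:2]
move_gripper(0,20)
p=pose(o,t,.05);a=p.copy();a[2]=.2
move_ptp(a,q(t));movel(p,speed=.12);pause(.3)
f0=np.mean([read_ft_force() for _ in range(10)],axis=0);np.save("f0.npy",f0)
print(f0,read_eef_pos(),p,read_finger_gap(),read_time_s())
n=np.array([np.cos(t),np.sin(t)])
for d in np.arange(.030,-.006,-.001):
    movel(pose(o,t,d),speed=.03)
    f=-(np.array(read_ft_force())-f0)[:2]@n
    if f>.8:break
print("contact d",d,f,read_time_s());np.save("d.npy",d)
snap("top","pics/c.png")
E
```

```text
[-0.53675792  0.65402416  1.23049812] [0.41909793 0.03413872 0.02827966] [0.41888961 0.0339889  0.028     ] 0.00022748712160060907 8.9667
contact d 0.00799999999999998 2.039869181682935 15.2833
```

```bash
cat >> h.py <<'E'
def step(o,t,d,f0,speed):
    movel(pose(o,t,d),q(t),speed=speed)
    f=-(np.array(read_ft_force())-f0);n=rot(t)
    return f[:2]@n[:,0],f[:2]@n[:,1],f[2]
E
python3 - <<'E'
from h import *
x=np.load("fit.npy");t=x[3];o=x[:2];d=float(np.load("d.npy"));f0=np.load("f0.npy")
L=[]
while t-x[2]>.16:
    t-=.02;f=step(o,t,d,f0,.04);L.append((round(t-x[2],3),*np.round(f,1)))
    if np.hypot(f[0],f[1])>9:break
print(*L,sep="\n");print(read_time_s(),read_eef_pos()-pose(o,t,d));np.save("t.npy",t)
snap("top","pics/s.png")
E
```

```text
(np.float64(0.475), np.float64(-0.6), np.float64(0.6), np.float64(1.0))
(np.float64(0.455), np.float64(0.2), np.float64(1.3), np.float64(-0.2))
(np.float64(0.435), np.float64(-0.7), np.float64(1.1), np.float64(1.8))
(np.float64(0.415), np.float64(0.6), np.float64(1.2), np.float64(1.6))
(np.float64(0.395), np.float64(0.0), np.float64(0.3), np.float64(1.6))
(np.float64(0.375), np.float64(0.6), np.float64(1.3), np.float64(1.2))
(np.float64(0.355), np.float64(-0.0), np.float64(0.2), np.float64(1.2))
(np.float64(0.335), np.float64(-0.2), np.float64(1.0), np.float64(1.0))
(np.float64(0.315), np.float64(5.5), np.float64(2.1), np.float64(-2.1))
(np.float64(0.295), np.float64(5.6), np.float64(2.1), np.float64(-2.1))
(np.float64(0.275), np.float64(5.4), np.float64(3.0), np.float64(-0.2))
(np.float64(0.255), np.float64(1.0), np.float64(1.9), np.float64(2.1))
(np.float64(0.235), np.float64(0.5), np.float64(0.6), np.float64(1.9))
(np.float64(0.215), np.float64(-0.8), np.float64(-0.0), np.float64(2.8))
(np.float64(0.195), np.float64(0.4), np.float64(0.5), np.float64(1.9))
(np.float64(0.175), np.float64(0.6), np.float64(1.0), np.float64(1.9))
(np.float64(0.155), np.float64(-1.2), np.float64(0.6), np.float64(1.8))
20.0083 [7.63684418e-04 3.82282428e-04 6.78472036e-05]
```

```bash
python3 - <<'E'
import cv2
cv2.imwrite("pics/s2.png",cv2.resize(cv2.imread("pics/s.png")[150:300,170:450],None,fx=2.8,fy=2.8))
E
```

```text
(no output)
```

View pics/s2.png

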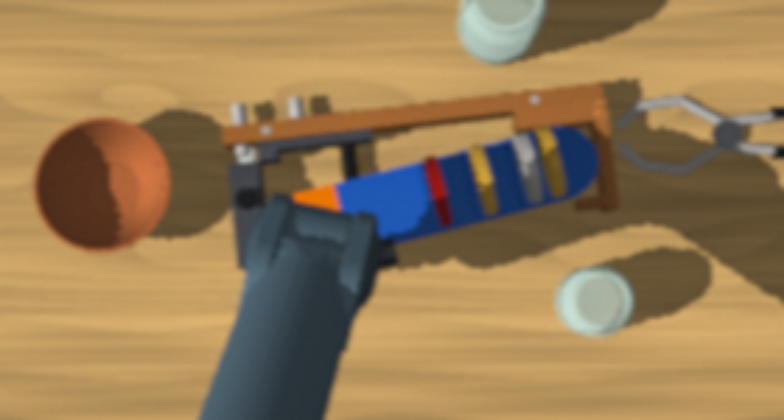

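The rack has followed to about 0.16 rad with its heel seated, and it is now at the buffer at (350,155). Next is the fine, force-limited press.

```bash
python3 - <<'E'
from h import *
x=np.load("fit.npy");t=float(np.load("t.npy"));o=x[:2];d=float(np.load("d.npy"));f0=np.load("f0.npy")
L=[];t0=read_time_s()
while t-x[2]>-.06 and read_time_s()<48:
    t-=.0025;f=step(o,t,d,f0,.02)
    f=np.mean([f]+[step(o,t,d,f0,.02) for _ in range(0)],axis=0);L.append((round(t-x[2],4),*np.round(f,1).tolist()))
    if np.hypot(f[0],f[1])>11.5:break
np.save("t.npy",t)
for l in L:print(*l)
print(read_time_s()-t0,read_time_s(),read_eef_pos()-pose(o,t,d))
E
```

```text
0.1523 0.7 0.9 1.0
0.1498 2.2 1.5 -0.2
0.1473 4.0 0.4 -2.9
0.1448 4.4 0.9 -2.3
0.1423 5.9 1.4 -3.8
0.1398 5.5 1.2 -5.8
0.1373 6.8 0.7 -5.3
0.1348 8.7 0.7 -5.8
0.1323 9.2 0.3 -7.1
0.1298 10.5 1.9 -6.6
0.1273 9.9 1.3 -6.9
0.1248 12.3 0.8 -8.9
3.0 23.0583 [-0.00480253 -0.00153928 -0.00088462]
```

The arm is compliant, and the tool sags as it pushes, dragging the rack down with about 9 N. I'll add height feedback to cancel that and limit the total 3D force.

```bash
cat > press.py <<'E'
import h,sys;from h import *
x=np.load("fit.npy");t=float(np.load("t.npy"));o=x[:2];d=float(np.load("d.npy"));f0=np.load("f0.npy")
lim,dt,tmax=map(float,sys.argv[1:4])
try:h.Z=float(np.load("z.npy"))
except OSError:t+=.01
L=[];h0=0
f=step(o,t,d,f0,.02)
while t-x[2]>-.12 and read_time_s()<tmax:
    h.Z+=float(np.clip(-(f[2]-.5)*8e-5,-4e-4,4e-4))
    if abs(f[2])<4:t-=dt
    f=step(o,t,d,f0,.02);e=read_eef_pos();w=rot(x[2]).T@(np.array(e[:2])-o)
    L.append((round(t-x[2],4),round(h.Z*1e3,2),*np.round(f,1).tolist(),"tool",*(w*1e3).round(1).tolist(),round(e[2]*1e3,1)))
    if np.linalg.norm(f)>lim:break
np.save("t.npy",t);np.save("z.npy",h.Z)
for l in L:print(*l)
print(read_time_s())
E
python3 press.py 12.5 .0025 40
```

```text
0.1323 28.12 7.4 0.7 -2.4 tool -77.5 231.7 27.1
0.1298 28.35 7.0 0.4 -3.3 tool -77.4 231.8 27.2
0.1273 28.66 6.2 0.2 0.9 tool -76.3 232.3 27.2
0.1248 28.63 7.1 1.5 -0.4 tool -76.2 232.3 27.2
0.1223 28.7 7.1 0.4 0.4 tool -75.5 232.6 27.2
0.1198 28.7 7.7 0.5 -0.6 tool -75.2 232.8 27.2
0.1173 28.79 7.5 0.3 0.3 tool -74.5 233.2 27.2
0.1148 28.81 6.8 0.7 0.1 tool -74.1 233.3 27.2
0.1123 28.84 7.1 0.8 0.3 tool -73.6 233.6 27.2
0.1098 28.86 6.6 -0.1 0.4 tool -73.1 233.8 27.2
0.1073 28.87 8.1 0.3 0.0 tool -72.7 233.9 27.2
0.1048 28.91 7.2 0.3 -0.2 tool -72.1 234.2 27.2
0.1023 28.96 6.5 0.3 0.7 tool -71.4 234.5 27.2
0.0998 28.95 7.8 0.2 -1.2 tool -71.2 234.6 27.2
0.0973 29.09 7.2 0.2 2.0 tool -70.1 235.0 27.3
0.0948 28.96 8.8 0.1 -0.0 tool -70.0 235.1 27.2
0.0923 29.01 7.9 -0.0 -0.3 tool -69.5 235.3 27.2
0.0898 29.07 7.9 0.9 0.4 tool -68.8 235.5 27.2
0.0873 29.08 7.6 -0.9 -0.2 tool -68.4 235.6 27.2
0.0848 29.14 8.2 0.8 0.3 tool -67.7 235.9 27.2
0.0823 29.15 8.2 -0.3 0.4 tool -67.2 236.0 27.2
0.0798 29.16 8.2 -0.4 0.4 tool -66.8 236.2 27.2
0.0773 29.17 8.0 0.2 0.0 tool -66.3 236.3 27.2
0.0748 
[... 1040 characters left out ...]
 27.3
0.0198 29.7 9.8 0.2 0.8 tool -53.6 240.2 27.3
0.0173 29.68 11.6 -0.3 -1.4 tool -53.5 240.3 27.3
0.0148 29.83 9.6 0.2 0.7 tool -52.1 240.6 27.4
0.0123 29.81 9.5 -0.1 1.5 tool -51.6 240.7 27.3
0.0098 29.73 9.6 -0.8 -0.5 tool -51.5 240.8 27.3
0.0073 29.81 9.1 -0.8 -0.4 tool -50.7 240.9 27.3
0.0048 29.89 9.0 -0.6 0.9 tool -50.2 241.1 27.3
0.0023 29.85 10.2 -0.1 -1.0 tool -50.0 241.2 27.3
-0.0002 29.97 6.8 -1.6 2.1 tool -47.4 242.0 27.7
-0.0027 29.85 7.7 -1.2 3.1 tool -47.4 242.1 27.5
-0.0052 29.64 8.9 -2.0 -0.2 tool -47.4 242.2 27.3
-0.0077 29.7 10.3 -0.9 -2.4 tool -47.4 242.2 27.3
-0.0102 29.93 12.0 -0.1 -1.9 tool -47.4 242.2 27.3
-0.0127 30.13 12.3 -0.4 -2.4 tool -47.4 242.2 27.3
38.0833
```

At about 0 rad the tool jumped 2.6 mm. It then held at -47.4 mm while the force climbed, so the catch has snapped and the rack is against the stop. I'll release gently and check.

```bash
python3 - <<'E'
import h;from h import *
x=np.load("fit.npy");t=float(np.load("t.npy"));o=x[:2];d=float(np.load("d.npy"));f0=np.load("f0.npy");h.Z=float(np.load("z.npy"))
for k in range(1,11):
    f=step(o,t,d+.0012*k,f0,.03);print(np.round(f,1),(rot(x[2]).T@(np.array(read_eef_pos()[:2])-o)*1e3).round(1))
step(o,t,d+.06,f0,.06)
p=np.array(read_eef_pos());p[2]=.2;movel(p,speed=.2)
b=p-[.06,.1,-.05]
try:move_ptp([.3,.35,.3],q(t))
except MotionError as e:print(e)
im=snap("top","pics/e.png")
cv2.imwrite("pics/e2.png",cv2.resize(cv2.imread("pics/e.png")[150:300,170:450],None,fx=2.8,fy=2.8))
r=[fit()[0] for _ in range(2)];print(np.round(r,3),read_time_s())
E
```

```text
[ 8.9 -1.   0.9] [-47.4 242.2]
[ 7.2 -1.2  2.9] [-47.4 242.2]
[ 6.6 -0.9  3.1] [-47.5 242.2]
[4.5 0.5 2.9] [-48.2 242. ]
[ 4.5 -0.2  2.8] [-49.2 241.7]
[5.  0.6 4.4] [-49.4 241.5]
[ 4.6 -0.9  4.9] [-49.4 241.3]
[ 4.2 -1.   3.6] [-49.4 240.9]
[2.9 1.  3.2] [-49.6 240.4]
[-0.6  0.5  0.9] [-49.9 240.3]
[[ 0.626 -0.115  0.118  0.11 ]
 [ 0.625 -0.117  0.099  0.085]] 45.0167
```

View pics/e2.png

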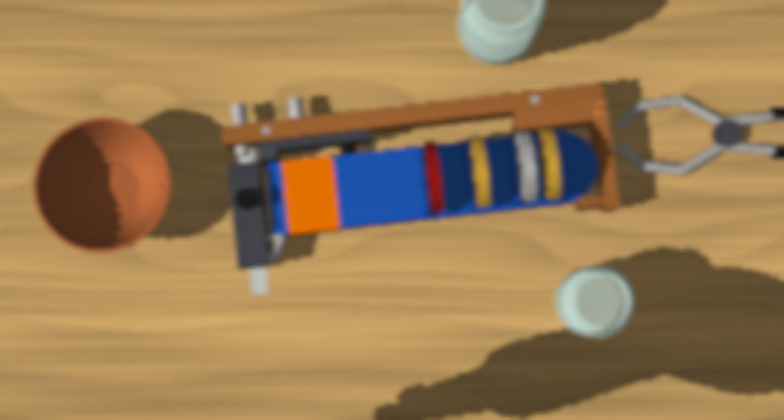

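The rack sits parallel to the board, with its band at (312,195) and the nose snapped out in front of it at (280,245). Its relative yaw is about 0, the arm is clear and the bystanders are where they were.

```bash
python3 -c "
from bench import *
print(sign_off())"
```

```text
the job is handed in; nothing more can be done
None
```

The rack is latched behind the catch at about 0 rad, flat in its cup and released. The highest force I read while pushing was about 15 N, the jars, bowl and lifter did not move, and the job was handed in at about 45 s; no verdict was shown.

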